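# Slide the blue tile along the rail into its corner pocket

## Robot

A 6-joint arm with a two-finger parallel gripper is mounted at the origin on the work surface. World frame = base frame: x ahead of the robot, y to its left, z up, the work surface at z = 0. Lengths are in m, angles in rad, forces in N, time in s.
With the tool pointing down it reaches from about 0.425 to 0.925 m from the base axis. Payload 12.5 kg.
Tool frame: the origin (TCP) lies on the centre line of the jaws, within the pads' length; the fingertips stand robot.finger_overhang ahead of it and the grasp point (between the pads) lies 6 mm ahead of it (robot.finger_overhang is the distance from the TCP to the fingertips, in m); y points along the fingers, z is the direction in which the jaws open and shut, and the axes are right-handed (so a half turn about y gives the same grasp; the last joint's range is limited). The gripper opens to 85 mm and grips with 20 to 120 N. Pads are 22 mm wide; open, the fingers measure 114 mm over their backs; the gripper's body (76 mm by 85 mm) begins 54 mm behind the grasp point. The pads swing forward as they close: fully open they stand 13 mm farther back than shut.
Start: joints at [-1.417, 0.491, 1.559, -0, 1.092, -0.106], TCP at [0.161, -0.604, 0.256] pointing down, gripper open.
Joint ranges: [-3.1, 3.1], [-0.84, 2.19], [0.05, 2.79], [-1.13, 4.28], [0.06, 2.93], [-2.69, 2.69]. Speed limits (rad/s): [2.22, 2.22, 2.79, 3.14, 3.14, 3.14].

## Interface

Orientations are given as a rotation vector (axis times angle).
In Python, from bench import readout, get_image, calibration, workorder, robot gives the robot as it stands.
- The arm moves only by the tool step_arm, never from a script. Its argument "targets" is a list that holds one entry, the list of rows, each a list of 5 numbers: the gripper command: -1 is fully open, 1 is shut, values between are in proportion, then the shift along the tool's x, y, z in m, then the turn about the tool's y in rad. A call has 1 to 10 rows; each row is the pose to reach, as a shift and turn from the pose commanded when the call began, along the tool's axes at that moment; what a row does not reach only later rows make up. A row lasts 1/12 s, in which the tool goes at most 41.7 mm and 7.16 degrees, less where a joint would pass 70% of its speed; a pose out of reach is approached as far as the arm can. A call with a gripper value outside its range is refused whole. The fingers move at their own pace and stop on an object; the grip force is fixed at half the most. Time passes only in rows, so rows that repeat a pose let the fingers close. It gives the time, the measured TCP pose, the force and the opening at its end, in the units of the state.
- readout.read_state(): the state, without advancing time (a new reading comes with each control period).
- get_image(name): name is "side" or "top" or "wrist"; returns the picture (480x640x3 uint8, red, green, blue); there is no depth.
- calibration(name): a dict with "vertical_fov" (degrees; the focal length in pixels is half the picture's height over the tangent of half this angle, whatever the lens; pixels are square), "cx", "cy" (the principal point, pixels), "R" (3x3) and "t" (3): a world point X has camera coordinates R X + t; the wrist camera has in their place "hand_eye" (4x4, takes a point from camera to tool coordinates, whose origin is the TCP and whose axes are the tool frame's). Camera axes: x right, y down, z forward; pixel columns grow to the right and rows downward; lengths in m; the calibration is good to about 2 mm. A picture is of the moment at which its call begins: read the wrist's pose just before it. calibration takes no time and is no camera call.
- workorder.sign_off(): hands the job in, once; it reports no verdict.
The state is a dict: "clock": time; "joint_positions": joint angles; "qd": joint speeds; "joint_efforts": joint torques, N m; "tool_pos": TCP position; "orientation": TCP orientation; "force": force on the tool from outside, world axes, zero at the start; "ft_torque": the same for the moment, N m; "width": finger opening in m.
Only numpy, scipy, OpenCV 4.12 (cv2) and the standard library are available. Lean on these libraries where they do the work, as an engineer would, in place of code of your own. Each camera call takes 0.05 s, during which the arm holds its last target. There are 200 camera calls.

## Task

Without picking anything up, use your fingertips to push the blue tile straight back, away from you, until it lies flat against the tray's rail, then, keeping it against the rail all the way, slide it along into the corner pocket outlined in blue until it is fully home against the end wall. Leave the orange tile and everything else where it is.

Things in the scene. Friction and masses are not known exactly. Their poses are not given: they have to be found in the camera images.
- tray: fixed shallow tray, black floor, pale wooden edges, 404 (y) x 212 mm (x). Origin on the table under its middle; x points away from the robot to the rail, y along the rail to the left. Floor top z = 8 mm. Rail = long far edge, inner face at x = 90 mm, 12 mm thick. End walls' inner faces at y = +-190 mm. Rail and end walls top at z = 20 mm. Near edge: lip 3 mm high, x = -104 to -110 mm.
- blue_tile: blue square tile to be moved, 50 x 50 x 14 mm, 20 to 45 g, loose, flat on the tray floor, turned up to 0.3 rad from the tray's axes, 60 to 85 mm clear of the rail, 50 to 70 mm left or right of the tray's middle; origin at the centre of its underside, axes square to its sides, z up.
- blue_mark: flat blue painted outline of a 50 mm square on the floor of one of the tray's two corner pockets (left or right varies); no thickness to speak of. Origin on the tray floor where the centre of the tile's underside is when the tile is fully home (tray x = 65 mm, y = +165 or -165 mm); axes along the tray's.
- orange_mark: the same outline in orange in the other pocket, which stays empty. Both pockets: a wooden cheek (tray x = 26 to 36 mm, from the end wall to |y| = 150 mm, rounded nose, top at z = 18 mm) leaves a slot 54 mm wide beside the rail, open towards the tray's middle; a tile that is home sticks out of it by 10 mm.
- orange_tile: orange square tile, 50 x 50 x 14 mm, loose on the tray; origin at the centre of its underside. A look-alike that must stay where it is.
- yellow_tower: yellow crayon-shaped solid, 34 mm across, 100 mm tall, standing on the table beyond the rail; origin at the centre of its underside. Leave alone.
- cone: white cone, 70 mm across, 90 mm tall, standing on the table beyond the rail; origin at the centre of its underside. Leave alone.
- green_slab: green slab 70 x 55 x 20 mm on the table to the left; origin at the centre of its underside. Leave alone.
- hex_prism: terracotta hexagonal prism, 60 mm across, 30 mm tall, on the table to the left; origin at the centre of its underside. Leave alone.
- pink_disc: pink disc, 70 mm across, 12 mm thick, on the table to the right; origin at the centre of its underside. Leave alone.
- yellow_block: yellow 30 mm cube on the table to the right; origin at the centre of its underside. Leave alone.
Things that resemble listed ones, but are neither listed nor needed, are in the scene too. What is meant by the blue_tile is not black, brown or grey, and is the larger of those in its own colour.

How it is judged:
On the way:
1. the blue tile lies flat against the rail (gap under 4 mm, square within 0.07 rad), still well short of either pocket (its centre within 115 mm of the tray's middle) (x of blue_tile in the frame of tray above 0.061 m and y of blue_tile in the frame of tray between -0.115 and 0.115 m and (angle between the x axis of blue_tile and the x axis of tray, either way round below 0.07 rad or angle between the x axis of blue_tile and the y axis of tray, either way round below 0.07 rad)), for 0.1 s.
At the end, for the whole second after the job is handed in: the blue tile lies flat and at rest in the pocket outlined in blue, its centre within 5 mm of fully home (against rail and end wall) and square to the tray within 0.08 rad (horizontal distance between blue_tile and blue_mark below 0.005 m and (angle between the x axis of blue_tile and the x axis of tray, either way round below 0.08 rad or angle between the x axis of blue_tile and the y axis of tray, either way round below 0.08 rad) and height (world z) of blue_tile below 0.0105 m and angle between blue_tile's own z axis and vertical below 0.06 rad and linear speed of blue_tile below 0.01 m/s); the robot touches nothing.
It fails at once if the blue tile is lifted (more than 6 mm) or tipped (more than 0.25 rad) (height (world z) of blue_tile above 0.014 m or angle between blue_tile's own z axis and vertical above 0.25 rad).
It fails at once if the blue tile strays more than 10 mm from the rail on its way along (centre farther than 115 mm from the tray's middle) (x of blue_tile in the frame of tray below 0.055 m and (y of blue_tile in the frame of tray above 0.115 m or y of blue_tile in the frame of tray below -0.115 m)).
It fails at once if the orange tile or another bystander is moved more than 12 mm (distance of any of orange_tile, yellow_tower, cone, green_slab, hex_prism, pink_disc, yellow_block from where it was at the start of the episode above 0.012 m).
It also fails if it takes over 58 s, if anything falls off the work surface, if the arm or the gripper's body presses on something with over 40 N, if the wrist force passes 120 N, or if a joint passes its speed limit or range.

## Working session

There is one attempt and no reset: what is moved stays moved. The work goes in short steps, Python scripts to look and compute and a tool call to move; the robot and the scene stay as the last step left them, time stands still between calls to the robot, and variables do not carry over. Pictures are saved under pics/ and viewed, about 8 in all and at most 12, crops included, and the job is handed in when it is done.

Besides the shell and the picture viewer there is one more tool, called after ">>>" as name(argument=value, ...) on one line, values as JSON. step_arm: Moves the arm, as the interface text tells. Its arguments: {"type":"object","properties":{"targets":{"type":"array","items":{"type":"array","items":{"type":"array","items":{"type":"number"}}}}},"required":["targets"]}

```bash
mkdir -p pics; python3 - <<'E'
from bench import readout,get_image,calibration,robot
import cv2,numpy as np
s=readout.read_state();print(s);print(robot.finger_overhang)
for n in("top","side"):
    c=calibration(n);print(n,c)
    cv2.imwrite(f"pics/{n}0.png",get_image(n)[:,:,::-1])
print(calibration("wrist"))
E
```

```text
{'clock': 0.0, 'joint_positions': array([-1.41657258e+00,  4.91576337e-01,  1.55946379e+00,  3.38376693e-06,
        1.09169413e+00, -1.05615979e-01]), 'qd': array([-0.00098695,  0.00010068,  0.00052499, -0.00056944,  0.000726  ,
       -0.00072221]), 'joint_efforts': array([-1.69708230e-03, -6.18452525e+01, -2.61598939e+01, -1.65264732e-04,
        4.03023121e-03,  5.32557209e-06]), 'tool_pos': array([ 0.16056033, -0.60381539,  0.25571236]), 'orientation': array([-0.27216027,  2.08404476, -2.08164732]), 'force': array([-0.03240993,  0.24660197,  0.66993284]), 'ft_torque': array([-0.03534993, -0.04223022, -0.00621666]), 'width': 0.0854467872233058}
0.025
top {'vertical_fov': 43.42975326462931, 'cx': 323.534834012471, 'cy': 238.75919377091887, 'R': array([[ 1.38410702e-02, -9.99901041e-01,  2.51671439e-03],
       [-9.92877059e-01, -1.40416308e-02, -1.18313054e-01],
       [ 1.18336685e-01, -8.61208683e-04, -9.92973155e-01]]), 't': array([-0.0298409 ,  0.55456635,  1.28165122])}
side {'vertical_fov': 52.79550161127361, 'cx': 319.3015253296412, 'cy': 239.7363609702045, 'R': array([[ 0.97368422, -0.22747577, -0.01392176],
       [-0.14989814, -0.59321398, -0.79096632],
       [ 0.17166709,  0.77223827, -0.61170129]]), 't': array([-0.53752694,  0.11580762,  1.22740236])}
{'vertical_fov': 58.96426663102791, 'cx': 323.6427404510394, 'cy': 244.03221914402351, 'hand_eye': array([[-1.29511500e-03,  9.52104623e-01,  3.05769700e-01,
        -7.84404987e-02],
       [-3.49691048e-04, -3.05770369e-01,  9.52105225e-01,
        -1.18483478e-01],
       [ 9.99999100e-01,  1.12616083e-03,  7.28950254e-04,
         4.26411320e-04],
       [ 0.00000000e+00,  0.00000000e+00,  0.00000000e+00,
         1.00000000e+00]])}
```

View pics/top0.png

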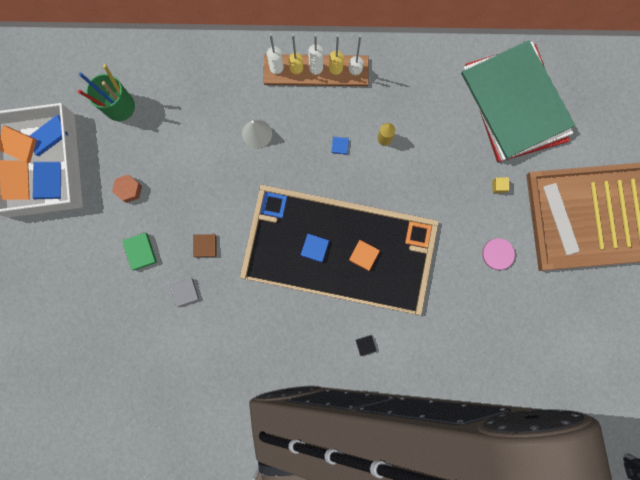

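View pics/side0.png

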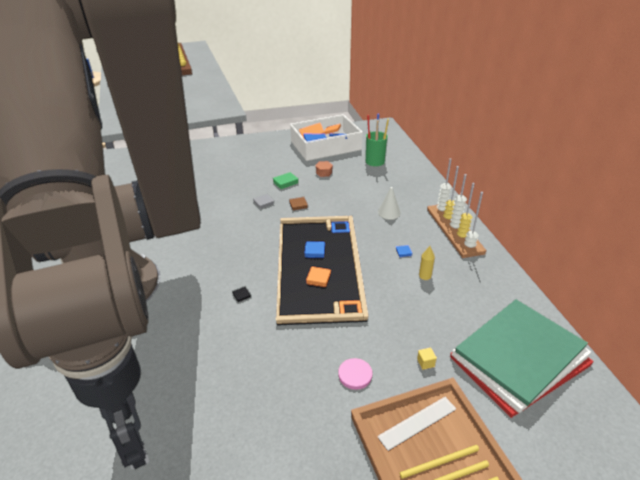

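The blue candidates in the top view are the tile on the tray at (315,248), a smaller blue tile on the table at (341,145), and blue things in the bin at (47,180). The one at (315,248) fits, since it lies on the tray floor and is the larger loose one. The blue outline is in the left pocket at (274,205). I'll measure these and confirm with a crop.

```bash
cat > h.py <<'E'
import cv2,numpy as np
from bench import readout,get_image,calibration
from scipy.spatial.transform import Rotation as Ro
def ray(n,px,z,st=None):
    c=calibration(n);f=240/np.tan(np.radians(c["vertical_fov"]/2))
    px=np.atleast_2d(px).astype(float)
    d=np.c_[(px[:,0]-c["cx"])/f,(px[:,1]-c["cy"])/f,np.ones(len(px))]
    if n=="wrist":
        T=np.eye(4);T[:3,:3]=Ro.from_rotvec(st["orientation"]).as_matrix();T[:3,3]=st["tool_pos"];T=T@c["hand_eye"]
        d=d@T[:3,:3].T;o=T[:3,3]
    else: d=d@c["R"];o=-c["R"].T@c["t"]
    return (o+d*((z-o[2])/d[:,2])[:,None])[:,:2]
def mask(im,col):
    h=cv2.cvtColor(im,cv2.COLOR_RGB2HSV)
    lo,hi=dict(blue=((105,120,60),(125,255,255)),orange=((5,170,120),(17,255,255)))[col]
    return cv2.inRange(h,lo,hi)
def cons(m,amin=60):
    return [c for c in cv2.findContours(m,cv2.RETR_EXTERNAL,cv2.CHAIN_APPROX_NONE)[0] if cv2.contourArea(c)>amin]
def goto(s,xyz,yaw):  # yaw = world heading of tool x; prints shift in tool axes
    R=Ro.from_rotvec(s["orientation"]).as_matrix()
    sh=R.T@(np.array(xyz)-s["tool_pos"])
    # turn about tool y (pointing down): heading decreases with +turn
    cur=np.arctan2(R[1,0],R[0,0]); t=-(yaw-cur); t=(t+np.pi)%(2*np.pi)-np.pi
    return np.round(sh,4),round(t,3)
E
python3 - <<'E'
from h import *
im=cv2.imread("pics/top0.png")[:,:,::-1].copy()
for col in("blue","orange"):
    for c in cons(mask(im,col)):
        (u,v),wh,a=cv2.minAreaRect(c)
        for z in(.008,.022):
            w=ray("top",c[:,0,:],z);(x,y),s,an=cv2.minAreaRect(w.astype(np.float32)*1000)
            print(col,round(u),round(v),z,np.round([x,y,*s,an],1))
s=readout.read_state();print(Ro.from_rotvec(s["orientation"]).as_matrix().round(3))
cv2.imwrite("pics/c.png",cv2.resize(im[100:330,220:460,::-1],None,fx=2.6,fy=2.6,interpolation=cv2.INTER_CUBIC))
E
```

```text
blue 314 248 0.008 [538.2  -2.3  53.5  53.6  72.4]
blue 314 248 0.022 [536.7  -2.5  52.9  53.1  72.4]
blue 274 205 0.008 [633.2  90.6  51.1  51.4  78.8]
blue 274 205 0.022 [630.7  89.5  50.6  50.9  78.8]
blue 46 180 0.008 [683.  602.2  83.7  60.6   3.8]
blue 46 180 0.022 [680.1 595.6  82.8  60.    3.8]
blue 340 145 0.008 [771.8 -55.8  35.8  36.8  85. ]
blue 340 145 0.022 [767.9 -55.5  35.5  36.4  85. ]
blue 47 136 0.008 [784.6 607.8  52.1  93.2  40.8]
blue 47 136 0.022 [780.6 601.2  51.6  92.2  40.8]
blue 96 87 0.008 [899.7 504.5 104.5   6.   49.7]
blue 96 87 0.022 [894.5 499.  103.4   6.   49.7]
[[-0.966 -0.     0.257]
 [-0.257  0.001 -0.966]
 [-0.    -1.    -0.001]]
```

View pics/c.png

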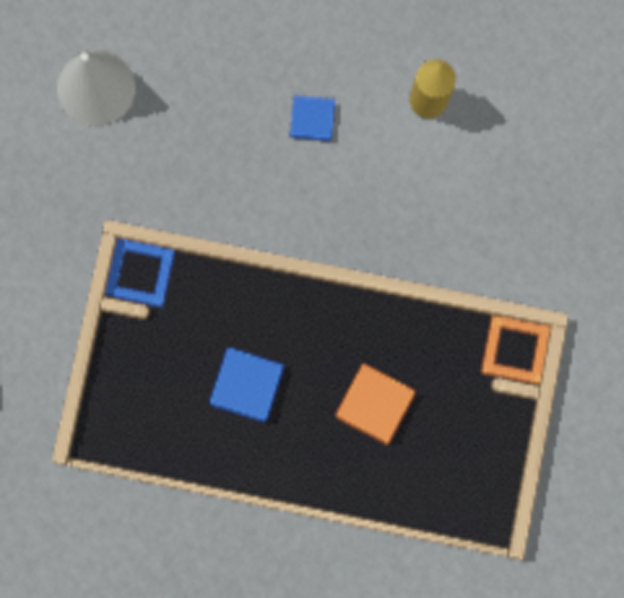

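The crop confirms it: blue tile at top-view (315,248), about 53 mm across. The look-alike at (341,145) is only 36 mm. Next I'll pin the tray frame down using the orange mark.

```bash
sed -i 's/(5,170,120),(17,255,255)/(6,190,150),(16,255,255)/' h.py; python3 - <<'E'
from h import *
im=cv2.imread("pics/top0.png")[:,:,::-1].copy()
print(cv2.cvtColor(im,cv2.COLOR_RGB2HSV)[[255,230],[364,408]])
h=cv2.cvtColor(im,cv2.COLOR_RGB2HSV);m=cv2.inRange(h,(5,180,140),(20,255,255))
for c in cons(m):
    w=ray("top",c[:,0,:],.008);(x,y),s,an=cv2.minAreaRect(w.astype(np.float32)*1000)
    print(c[:,0].mean(0).round(),np.round([x,y,*s,an],1))
    if 400<c[:,0,0].mean()<440: O=np.array([x,y])
B=np.array([633.2,90.6]); d=B-O;print(np.hypot(*d))
y=d/np.hypot(*d);xx=np.array([y[1],-y[0]]);C=(B+O)/2-65*xx
print("tray C",C,"yaw",np.degrees(np.arctan2(xx[1],xx[0])))
t=np.array([537.,-2.4])-C;print("tile in tray",t@xx,t@y)
# side check
im=cv2.imread("pics/side0.png")[:,:,::-1].copy()
for c in cons(mask(im,"blue")):
    w=ray("side",c[:,0,:],.015);(x,yy),s,an=cv2.minAreaRect(w.astype(np.float32)*1000);print("side",np.round([x,yy,*s,an],1))
E
```

```text
[[ 13 153 223]
 [ 13 157 213]]Traceback (most recent call last):
  File "<stdin>", line 9, in <module>
NameError: name 'O' is not defined
```

```bash
sed -i 's/(6,190,150),(16,255,255)/(8,140,170),(16,255,255)/' h.py; python3 - <<'E'
from h import *
im=cv2.imread("pics/top0.png")[:,:,::-1].copy()
h=cv2.cvtColor(im,cv2.COLOR_RGB2HSV)
for c in cons(mask(im,"orange")):
    w=ray("top",c[:,0,:],.008);(x,y),s,an=cv2.minAreaRect(w.astype(np.float32)*1000)
    print(c[:,0].mean(0).round(),np.round([x,y,*s,an],1))
    if 400<c[:,0,0].mean()<440: O=np.array([x,y])
B=np.array([633.2,90.6]); d=B-O;print(np.hypot(*d))
y=d/np.hypot(*d);xx=np.array([y[1],-y[0]]);C=(B+O)/2-65*xx
print("tray C",C,"yaw",np.arctan2(xx[1],xx[0]))
t=np.array([537.,-2.4])-C;print("tile in tray",t@xx,t@y)
im=cv2.imread("pics/side0.png")[:,:,::-1].copy()
for c in cons(mask(im,"blue")):
    w=ray("side",c[:,0,:],.015);(x,yy),s,an=cv2.minAreaRect(w.astype(np.float32)*1000);print("side",np.round([x,yy,*s,an],1))
yaw=np.arctan2(xx[1],xx[0])
T=lambda a,b:[*((C+a*xx+b*y)/1000)]
s=readout.read_state()
for hd in(yaw,yaw+np.pi,yaw+np.pi/2,yaw-np.pi/2):
    print(hd,goto(s,T(-80,t@y)+[.12],hd))
E
```

```text
[364. 255.] [ 523.5 -112.    49.5   49.9   62.6]
[418. 234.] [ 572.1 -232.4   49.7   49.9   78.7]
[ 14. 164.] [721.7 676.1 163.6  71.1   0.8]
328.6802525293737
tray C [538.80569223 -58.80679958] yaw -0.1868305521192146
tile in tray -12.251580824311256 55.08980242010999
side [768.6 -68.7  41.7  35.6  87.4]
side [537.3  -2.   69.1  54.2  75.9]
side [630.1  77.9  48.5  49.   75.7]
side [685.  660.1  42.9  77.5  75.2]
-0.1868305521192146 (array([-0.4572,  0.1363, -0.5137]), np.float64(-2.695))
2.9547621014705787 (array([-0.4572,  0.1363, -0.5137]), np.float64(0.447))
1.383965774675682 (array([-0.4572,  0.1363, -0.5137]), np.float64(2.017))
-1.7576268789141112 (array([-0.4572,  0.1363, -0.5137]), np.float64(-1.124))
```

>>> step_arm(targets=[[[0.58,-0.333,0,-0.123,0.447],[0.58,-0.333,0,-0.123,0.447],[0.58,-0.333,0,-0.123,0.447],[0.58,-0.333,0,-0.123,0.447],[0.58,-0.333,0,-0.123,0.447],[0.58,-0.333,0,-0.123,0.447],[0.58,-0.333,0,-0.123,0.447],[0.58,-0.333,0,-0.123,0.447],[0.58,-0.333,0,-0.123,0.447],[0.58,-0.333,0,-0.123,0.447]]])

```text
clock: 0.93
tool_pos: [0.4541, -0.3965, 0.256]
orientation: [-0.195, -2.126, 2.125]
force: [-0.5, -0.0, 0.3]
width: 0.018
```

```bash
cat >> h.py <<'E'
C=np.array([.5388,-.0588]);yaw=-.1868
X=np.array([np.cos(yaw),np.sin(yaw)]);Y=np.array([-X[1],X[0]])
def T(a,b,z): return [*(C+a/1e3*X+b/1e3*Y),z]
def tray(p): d=(np.asarray(p)[...,:2]-C)*1e3; return np.stack([d@X,d@Y],-1).round(1)
def rep():
    s=readout.read_state();R=Ro.from_rotvec(s["orientation"]).as_matrix()
    print("t",round(s["clock"],2),"tcp tray",tray(s["tool_pos"]),"z",s["tool_pos"][2].round(4),"head",round(np.arctan2(R[1,0],R[0,0])-yaw,3),"F",s["force"].round(1),"w",s["width"].round(4),"q6",s["joint_positions"][5].round(2),"q",s["joint_positions"].round(2))
    return s
E
python3 -c "
from h import *
s=rep();print(goto(s,T(-65,55,.13),yaw+np.pi))"
```

```text
Traceback (most recent call last):
  File "h.py", line 31, in rep
    print("t",round(s["clock"],2),"tcp tray",tray(s["tool_pos"]),"z",s["tool_pos"][2].round(4),"head",round(np.arctan2(R[1,0],R[0,0])-yaw,3),"F",s["force"].round(1),"w",s["width"].round(4),"q6",s["joint_positions"][5].round(2),"q",s["joint_positions"].round(2))
                                                                                                                                                                         ^^^^^^^^^^^^^^^^
AttributeError: 'float' object has no attribute 'round'
```

```bash
sed -i 's/s\["width"\].round(4)/round(s["width"],4)/' h.py
python3 -c "
from h import *
s=rep();print(goto(s,T(-65,55,.13),yaw+np.pi))"
```

```text
t 0.93 tcp tray [ -20.5 -347.5] z 0.256 head 3.145 F [-0.5 -0.   0.3] w 0.018 q6 0.93 q [-0.83  0.46  1.62  0.    1.07  0.93]
(array([ 0.043 ,  0.1263, -0.4026]), np.float64(0.004))
```

>>> step_arm(targets=[[[0.58,0.043,0.126,-0.403,0.004],[0.58,0.043,0.126,-0.403,0.004],[0.58,0.043,0.126,-0.403,0.004],[0.58,0.043,0.126,-0.403,0.004],[0.58,0.043,0.126,-0.403,0.004],[0.58,0.043,0.126,-0.403,0.004],[0.58,0.043,0.126,-0.403,0.004],[0.58,0.043,0.126,-0.403,0.004],[0.58,0.043,0.126,-0.403,0.004],[0.58,0.043,0.126,-0.403,0.004]]])

```text
clock: 1.77
tool_pos: [0.4826, -0.0016, 0.132]
orientation: [-0.204, -2.121, 2.121]
force: [1.2, -0.1, 0.3]
width: 0.0178
```

>>> step_arm(targets=[[[0.58,0,0,0,0],[0.58,0,0,0,0],[0.58,0,0,0,0]]])

```text
clock: 2.02
tool_pos: [0.483, -0.0034, 0.1326]
orientation: [-0.203, -2.121, 2.122]
force: [-0.2, -0.5, 0.2]
width: 0.0183
```

```bash
cat >> h.py <<'E'
def wristlook(name):
    s=rep();im=get_image("wrist");cv2.imwrite(f"pics/{name}.png",im[:,:,::-1])
    for c in cons(mask(im,"blue"),800):
        x,y,w,h=cv2.boundingRect(c)
        for z in(.008,.022):
            (a,b),sz,an=cv2.minAreaRect(tray(ray("wrist",c[:,0,:],z,s)).astype(np.float32))
            print("blue px",(x,y,w,h),"z",z,np.round([a,b,*sz,an],1))
    return s,im
E
python3 -c "
from h import *
s,im=wristlook('w1');print(goto(s,T(-65,55,.13),yaw+np.pi))"
```

```text
t 2.02 tcp tray [-65.1  44.1] z 0.1326 head 3.138 F [-0.2 -0.5  0.2] w 0.0183 q6 1.62 q [-0.14  0.47  2.03 -0.    0.64  1.62]
blue px (255, 102, 116, 105) z 0.008 [-12.4  49.8  62.2  54.   84. ]
blue px (255, 102, 116, 105) z 0.022 [-10.9  49.5  58.7  50.9  84. ]
blue px (35, 0, 106, 52) z 0.008 [ 54.1 164.6  50.8  23.8  89.9]
blue px (35, 0, 106, 52) z 0.022 [ 51.7 157.6  47.9  22.4  89.7]
(array([-0.    ,  0.0026, -0.0109]), np.float64(-0.004))
```

View pics/w1.png

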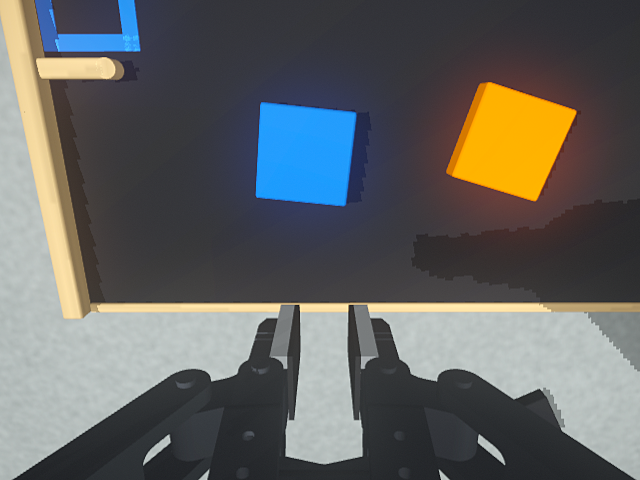

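The wrist view shows the blue tile centred at about (307,154), the orange tile at (512,142) and the blue outline at upper left. The fingertips are just in front of the blue tile, so I'll go down.

>>> step_arm(targets=[[[0.58,0,0.04,-0.009,-0.004],[0.58,0,0.07,-0.009,-0.004],[0.58,0,0.085,-0.009,-0.004],[0.58,0,0.09,-0.009,-0.004],[0.58,0,0.09,-0.009,-0.004],[0.58,0,0.09,-0.009,-0.004]]])

```text
clock: 2.57
tool_pos: [0.4851, 0.0048, 0.0433]
orientation: [-0.202, -2.123, 2.123]
force: [0.1, -0.4, 0.3]
width: 0.0181
```

```bash
python3 -c "
from h import *
s,im=wristlook('w2')"
```

```text
t 2.57 tcp tray [-64.6  52.6] z 0.0433 head 3.14 F [ 0.1 -0.4  0.3] w 0.0181 q6 1.63 q [-0.13  0.64  2.08 -0.    0.42  1.63]
blue px (247, 99, 176, 165) z 0.008 [-12.9  50.   63.3  55.9  83.1]
blue px (247, 99, 176, 165) z 0.022 [-10.5  50.2  57.5  50.8  83.1]
```

View pics/w2.png

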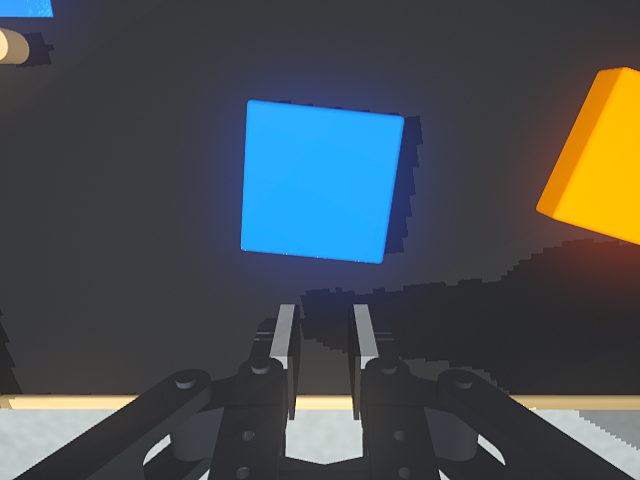

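The tile spans columns 243–404 and rows 100–262, nicely centred ahead of the two fingers. I'll lower 6 mm and start the push.

>>> step_arm(targets=[[[0.58,0,0.003,0,0],[0.58,0,0.006,0,0],[0.58,0,0.006,0,0],[0.58,-0.008,0.006,0,0],[0.58,-0.015,0.006,0,0],[0.58,-0.021,0.006,0,0],[0.58,-0.027,0.006,0,0],[0.58,-0.033,0.006,0,0],[0.58,-0.039,0.006,0,0],[0.58,-0.045,0.006,0,0]]])

```text
clock: 3.45
tool_pos: [0.5295, -0.0027, 0.0365]
orientation: [-0.199, -2.123, 2.123]
force: [-0.4, -0.0, 0.4]
width: 0.0179
```

```bash
python3 -c "
from h import *
s,im=wristlook('w3')"
```

```text
t 3.45 tcp tray [-19.6  53.4] z 0.0365 head 3.141 F [-0.4 -0.   0.4] w 0.0179 q6 1.63 q [-0.13  0.69  1.97 -0.    0.48  1.63]
blue px (276, 310, 93, 37) z 0.008 [-22.5  53.5  35.3  15.6  90. ]
blue px (276, 310, 93, 37) z 0.022 [-14.7  53.5  14.2  31.9   0. ]
blue px (234, 161, 181, 171) z 0.008 [21.8 41.  81.4 44.9 38.7]
blue px (234, 161, 181, 171) z 0.022 [25.3 42.1 73.7 40.6 38.7]
```

View pics/w3.png

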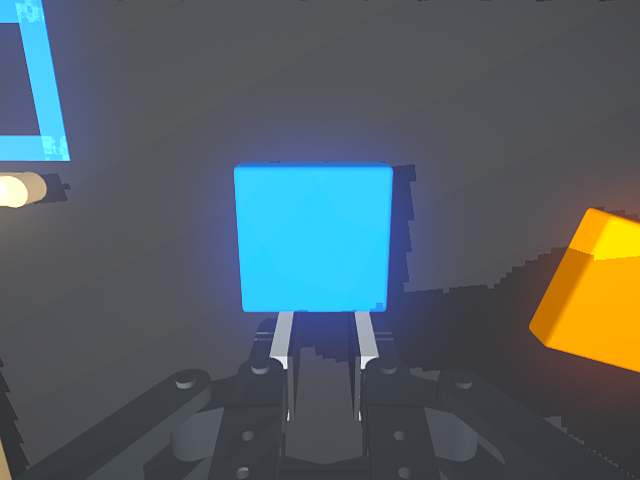

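The tile has squared up in front of the two fingers (columns 235–392, near face at row 311). I'll keep pushing to the rail.

>>> step_arm(targets=[[[0.58,-0.006,0,0,0],[0.58,-0.012,0,0,0],[0.58,-0.018,0,0,0],[0.58,-0.024,0,0,0],[0.58,-0.03,0,0,0],[0.58,-0.035,0,0,0],[0.58,-0.039,0,0,0],[0.58,-0.042,0,0,0],[0.58,-0.044,0,0,0],[0.58,-0.044,0,0,0]]])

```text
clock: 4.33
tool_pos: [0.5724, -0.0109, 0.0366]
orientation: [-0.2, -2.123, 2.123]
force: [-1.0, 0.3, 0.1]
width: 0.0181
```

>>> step_arm(targets=[[[0.58,-0.001,0,0,0],[0.58,-0.002,0,0,0],[0.58,-0.003,0,0,0],[0.58,-0.003,0,0,0]]])

```text
clock: 4.67
tool_pos: [0.5752, -0.0114, 0.0366]
orientation: [-0.199, -2.123, 2.123]
force: [-0.1, -0.1, -0.1]
width: 0.0179
```

```bash
python3 -c "
from h import *
s,im=wristlook('w4')"
```

```text
t 4.67 tcp tray [27.  53.4] z 0.0366 head 3.141 F [-0.1 -0.1 -0.1] w 0.0179 q6 1.62 q [-0.13  0.72  1.85 -0.    0.56  1.62]
blue px (234, 162, 178, 180) z 0.008 [53.2 52.2 69.5 63.8  0.1]
blue px (234, 162, 178, 180) z 0.022 [58.2 52.3 62.9 57.7  0.2]
blue px (0, 153, 94, 135) z 0.008 [ 66.  157.   35.   49.5  90. ]
blue px (0, 153, 94, 135) z 0.022 [ 69.8 147.   31.6  44.9  89.8]
```

View pics/w4.png

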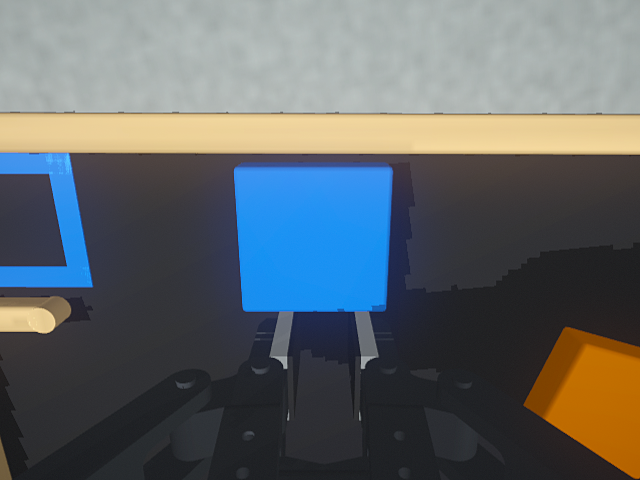

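The tile is square to the rail. About 9 px, or 3 mm, still separates the rail's inner edge (row 154) from the tile (row 163).

>>> step_arm(targets=[[[0.58,-0.001,0,0,0],[0.58,-0.002,0,0,0],[0.58,-0.003,0,0,0],[0.58,-0.003,0,0,0]]])

```text
clock: 5.05
tool_pos: [0.5782, -0.012, 0.0366]
orientation: [-0.2, -2.123, 2.123]
force: [-0.5, -1.2, 0.4]
width: 0.0178
```

>>> step_arm(targets=[[[0.58,-0.0005,0,0,0],[0.58,-0.001,0,0,0],[0.58,-0.001,0,0,0]]])

```text
clock: 5.3
tool_pos: [0.5789, -0.0121, 0.0366]
orientation: [-0.199, -2.123, 2.123]
force: [-1.0, 1.6, 0.2]
width: 0.0179
```

>>> step_arm(targets=[[[0.58,-0.0005,0,0,0],[0.58,-0.001,0,0,0],[0.58,-0.001,0,0,0]]])

```text
clock: 5.55
tool_pos: [0.579, -0.0121, 0.0365]
orientation: [-0.196, -2.122, 2.122]
force: [-6.8, 1.6, 3.0]
width: 0.0177
```

```bash
python3 -c "
from h import *
s,im=wristlook('w5')"
```

```text
t 5.55 tcp tray [30.8 53.4] z 0.0365 head 3.141 F [-6.8  1.6  3. ] w 0.0177 q6 1.62 q [-0.13  0.73  1.84 -0.    0.57  1.62]
blue px (234, 166, 178, 176) z 0.008 [56.3 52.5 68.2 63.2  0.2]
blue px (234, 166, 178, 176) z 0.022 [61.4 52.6 61.7 57.1  0.2]
blue px (0, 165, 95, 132) z 0.008 [ 66.  152.4  49.2  26.   -0. ]
blue px (0, 165, 95, 132) z 0.022 [ 70.2 142.9  23.4  44.5  90. ]
```

The force rose to 7 N, so the tile is seated on the rail at tray y ≈ 53. I'll back off, lift, turn the tool 90° and go to the tile's right side.

>>> step_arm(targets=[[[0.58,0.008,0,0,0],[0.58,0.02,0,0,0],[0.58,0.02,-0.03,0,0],[0.58,0.02,-0.06,0,0],[0.76,0.02,-0.06,0,-0.12],[0.76,0.02,-0.06,0.02,-0.24],[0.76,0,-0.06,0.048,-0.36],[0.76,-0.034,-0.06,0.048,-0.48],[0.76,-0.034,-0.06,0.048,-0.6],[0.76,-0.034,-0.06,0.048,-0.72]]])

```text
clock: 6.43
tool_pos: [0.6054, -0.0666, 0.0964]
orientation: [-0.527, 1.917, -1.919]
force: [-0.4, 0.3, -0.3]
width: 0.0101
```

>>> step_arm(targets=[[[0.76,0,0,0,-0.12],[0.76,0,0,0,-0.24],[0.76,0,0,0,-0.36],[0.76,0,0,0,-0.48],[0.76,0,0,0,-0.6],[0.76,0,0,0,-0.72],[0.76,0,0,0,-0.84],[0.76,0,0,0,-0.85],[0.76,0,0,0,-0.85],[0.76,0,0,0,-0.85]]])

```text
clock: 7.27
tool_pos: [0.6044, -0.0658, 0.0966]
orientation: [-1.112, 1.349, -1.349]
force: [0.2, 0.9, 0.1]
width: 0.0101
```

```bash
python3 -c "
from h import *
s,im=wristlook('w6');print(goto(s,T(67,5,.036),yaw-np.pi/2))"
```

```text
t 7.27 tcp tray [65.7  5.3] z 0.0966 head -1.576 F [0.2 0.9 0.1] w 0.0101 q6 -0.03 q [-0.22  0.66  1.74 -0.    0.74 -0.03]
blue px (610, 151, 30, 77) z 0.008 [214.5  43.3  14.3  39.2  12.5]
blue px (610, 151, 30, 77) z 0.022 [204.5  46.   13.2  36.6  12.5]
blue px (268, 112, 114, 125) z 0.008 [66.9 51.2 60.3 53.4 90. ]
blue px (268, 112, 114, 125) z 0.022 [66.9 53.4 56.3 49.9 90. ]
(array([0.0003, 0.0606, 0.0013]), np.float64(-0.005))
```

View pics/w6.png

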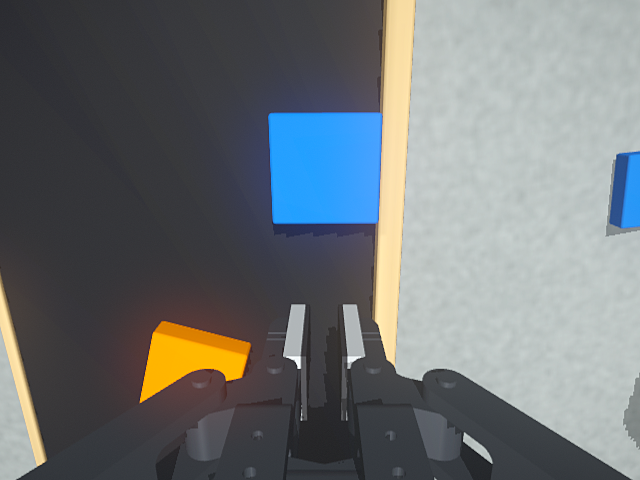

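The tile lies flush along the rail (columns 269–381, rail edge at about 380) with the fingers centred behind it. I'll lower beside it.

>>> step_arm(targets=[[[0.76,0,0.03,-0.002,-0.005],[0.76,0,0.05,-0.002,-0.005],[0.76,0,0.057,-0.002,-0.005],[0.76,0,0.06,-0.002,-0.005],[0.76,0,0.06,-0.002,-0.005],[0.76,0,0.06,-0.002,-0.005]]])

```text
clock: 7.82
tool_pos: [0.6029, -0.0655, 0.0374]
orientation: [-1.116, 1.342, -1.344]
force: [0.1, -0.3, 0.2]
width: 0.0105
```

```bash
python3 -c "
from h import *
s,im=wristlook('w7');print(goto(s,T(64,129,.0365),yaw-np.pi/2))"
```

```text
t 7.82 tcp tray [64.3  5.4] z 0.0374 head -1.568 F [ 0.1 -0.3  0.2] w 0.0105 q6 -0.03 q [-0.22  0.75  1.77 -0.    0.62 -0.03]
blue px (251, 113, 163, 169) z 0.008 [67.3 51.3 60.4 54.5 90. ]
blue px (251, 113, 163, 169) z 0.022 [67.1 54.3 54.7 49.3 90. ]
(array([-1.236e-01,  9.000e-04,  1.000e-04]), np.float64(0.003))
```

>>> step_arm(targets=[[[0.76,-0.007,0,0,0],[0.76,-0.013,0,0,0],[0.76,-0.018,0,0,0],[0.76,-0.024,0,0.0005,0],[0.76,-0.03,0,0.001,0],[0.76,-0.036,0,0.0013,0],[0.76,-0.042,0,0.0016,0],[0.76,-0.048,0,0.002,0],[0.76,-0.054,0,0.0023,0],[0.76,-0.06,0,0.0026,0]]])

```text
clock: 8.7
tool_pos: [0.6161, -0.0062, 0.0365]
orientation: [-1.117, 1.343, -1.343]
force: [0.6, 0.4, -0.6]
width: 0.0105
```

```bash
python3 -c "
from h import *
s,im=wristlook('w8');print(goto(s,T(64,129,.0365),yaw-np.pi/2))"
```

```text
t 8.7 tcp tray [66.2 66. ] z 0.0365 head -1.567 F [ 0.6  0.4 -0.6] w 0.0105 q6 0.07 q [-0.12  0.76  1.75 -0.    0.64  0.07]
blue px (246, 162, 160, 179) z 0.008 [67.1 91.8 55.1 69.1  0.3]
blue px (246, 162, 160, 179) z 0.022 [67.  96.7 49.8 62.6  0.3]
blue px (246, 0, 164, 125) z 0.008 [ 67.2 157.2  50.7  36.8   0. ]
blue px (246, 0, 164, 125) z 0.022 [ 67.2 156.   45.9  33.3   0. ]
(array([-0.063 ,  0.    , -0.0019]), np.float64(0.004))
```

View pics/w8.png

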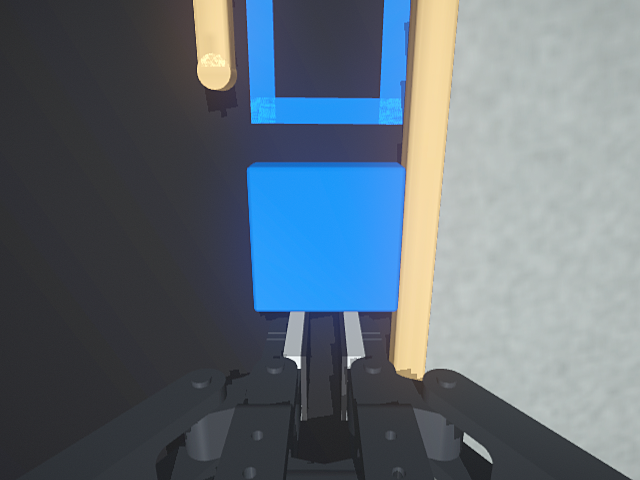

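The tile is still flush with the rail (right edge at about column 403) and lined up with the slot; the cheek's nose is clear at (216,72). I'll slide it on.

>>> step_arm(targets=[[[0.76,-0.006,0,0,0],[0.76,-0.012,0,0,0],[0.76,-0.018,0,0.0003,0],[0.76,-0.024,0,0.0005,0],[0.76,-0.03,0,0.0007,0],[0.76,-0.036,0,0.001,0],[0.76,-0.042,0,0.001,0],[0.76,-0.048,0,0.001,0],[0.76,-0.054,0,0.001,0],[0.76,-0.056,0,0.001,0]]])

```text
clock: 9.58
tool_pos: [0.6273, 0.049, 0.0366]
orientation: [-1.117, 1.342, -1.342]
force: [0.1, -0.1, -0.1]
width: 0.0103
```

>>> step_arm(targets=[[[0.76,-0.001,0,0,0],[0.76,-0.002,0,0,0],[0.76,-0.003,0,0,0],[0.76,-0.004,0,0,0],[0.76,-0.004,0,0,0]]])

```text
clock: 10.0
tool_pos: [0.6279, 0.0519, 0.0366]
orientation: [-1.117, 1.343, -1.343]
force: [-0.2, 0.5, 0.4]
width: 0.0102
```

```bash
python3 -c "
from h import *
s,im=wristlook('w9')"
```

```text
t 10.0 tcp tray [ 67.  125.3] z 0.0366 head -1.567 F [-0.2  0.5  0.4] w 0.0102 q6 0.16 q [-0.02  0.77  1.71 -0.    0.66  0.16]
blue px (244, 156, 159, 156) z 0.008 [ 67.  158.4  55.   58.6   0.2]
blue px (244, 156, 159, 156) z 0.022 [ 67.  162.6  49.8  53.    0.3]
```

No contact with the end wall yet. I'll continue in small steps until the force rises.

>>> step_arm(targets=[[[0.76,-0.001,0,0,0],[0.76,-0.002,0,0,0],[0.76,-0.003,0,0,0],[0.76,-0.003,0,0,0]]])

```text
clock: 10.38
tool_pos: [0.6283, 0.0549, 0.0366]
orientation: [-1.117, 1.343, -1.343]
force: [-0.7, -0.5, 0.2]
width: 0.0099
```

>>> step_arm(targets=[[[0.76,-0.0005,0,0,0],[0.76,-0.001,0,0,0],[0.76,-0.001,0,0,0]]])

```text
clock: 10.63
tool_pos: [0.6283, 0.0552, 0.0366]
orientation: [-1.118, 1.343, -1.343]
force: [-2.6, -6.6, 1.7]
width: 0.0103
```

>>> step_arm(targets=[[[0.76,-0.0005,0,0,0],[0.76,-0.001,0,0,0],[0.76,-0.001,0,0,0]]])

```text
clock: 10.88
tool_pos: [0.6282, 0.0553, 0.0366]
orientation: [-1.119, 1.343, -1.343]
force: [-3.4, -14.4, 2.1]
width: 0.0105
```

```bash
python3 -c "
from h import *
s,im=wristlook('w10')"
```

```text
t 10.88 tcp tray [ 66.7 128.7] z 0.0366 head -1.567 F [ -3.4 -14.4   2.1] w 0.0105 q6 0.17 q [-0.02  0.77  1.71 -0.    0.66  0.17]
blue px (245, 166, 159, 147) z 0.008 [ 66.9 159.7  55.6  55.1  89.8]
blue px (245, 166, 159, 147) z 0.022 [ 66.8 164.1  49.8  50.3  -0. ]
```

View pics/w10.png

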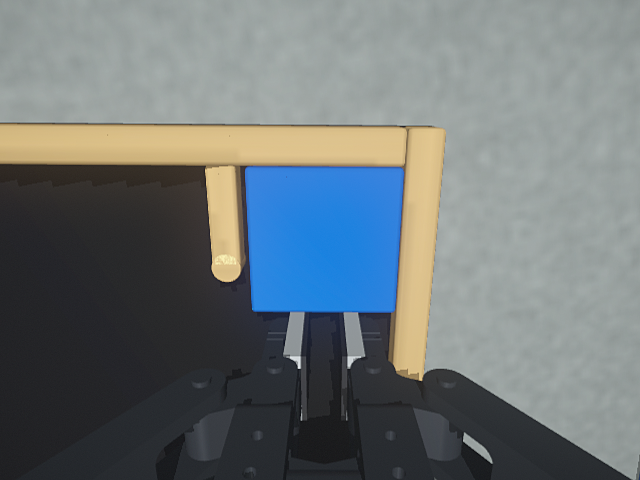

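The tile is fully home against both end wall and rail, with the force at 14 N. I'll retract straight back and lift.

>>> step_arm(targets=[[[0.76,0.006,0,-0.001,0],[0.76,0.016,0,-0.001,0],[0.76,0.022,0,-0.001,0],[0.76,0.022,-0.03,-0.001,0],[0.76,0.022,-0.07,-0.001,0],[0.76,0.022,-0.1,-0.001,0],[0.76,0.022,-0.1,-0.001,0],[0.76,0.022,-0.1,-0.001,0]]])

```text
clock: 11.6
tool_pos: [0.6244, 0.0351, 0.1383]
orientation: [-1.114, 1.34, -1.344]
force: [-0.1, -0.2, -0.9]
width: 0.0105
```

```bash
python3 -c "
from h import *
s,im=wristlook('w11')
im=get_image('side')
for c in cons(mask(im,'orange')): print('side orange',cv2.minAreaRect(c)[0])
i0=cv2.imread('pics/side0.png')[:,:,::-1].copy()
for c in cons(mask(i0,'orange')): print('before',cv2.minAreaRect(c)[0])
"
```

```text
t 11.6 tcp tray [ 66.6 108.1] z 0.1383 head -1.567 F [-0.1 -0.2 -0.9] w 0.0105 q6 0.13 q [-0.05  0.62  1.67  0.    0.84  0.13]
blue px (537, 302, 67, 59) z 0.008 [230.2  45.8  41.2  41.4   5.7]
blue px (537, 302, 67, 59) z 0.022 [221.   53.6  38.8  39.1   5.7]
blue px (276, 102, 95, 95) z 0.008 [ 66.8 162.6  52.8  53.    0. ]
blue px (276, 102, 95, 95) z 0.022 [ 66.8 163.9  49.8  50.1   0. ]
side orange (317.3500061035156, 275.9500427246094)
side orange (309.743896484375, 128.6951141357422)
before (349.94000244140625, 305.91998291015625)
before (318.20269775390625, 275.7837829589844)
before (319.5054626464844, 128.14794921875)
```

View pics/w11.png

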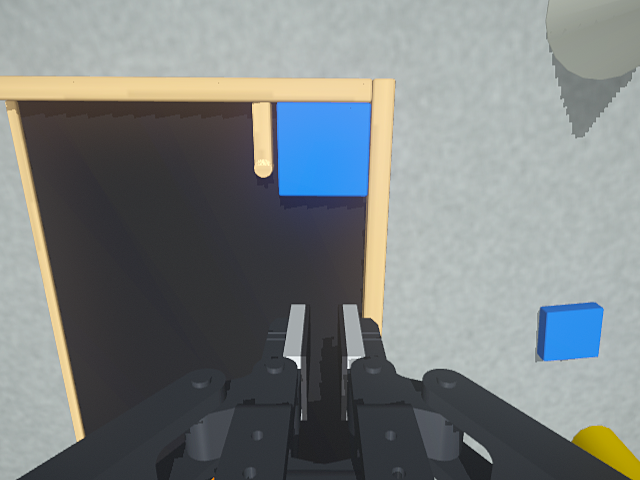

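The tile is home and square, the orange tile hasn't moved, and the arm is clear. I'm handing the job in.

```bash
python3 -c "
from bench import workorder
print(workorder.sign_off())"
```

```text
the job is handed in; nothing more can be done
None
```

The blue tile is home in the blue-outlined left pocket, and I signed the job off at about 11.7 s; no verdict was reported. I pushed it back with two fingertips until it touched the rail (about 7 N) at tray y ≈ 53 mm. Then I turned the tool 90° and slid it along the rail until it met the end wall (about 14 N). The arm then retracted and lifted clear.

**Last checks:**
- **Tile position:** the final wrist view shows it flush with both rail and end wall. Its measured centre was tray (66.8, 163.9) mm, turned 0.0°, against a nominal home of (65, 165). The 1.8 mm in x is about the shift I saw when the tile first touched the rail, so I put it down to error in my tray-frame estimate.
- **Orange tile:** it moved less than 1 px in the side view.
- **Disagreement:** the side view's orange search no longer found the orange outline, and the centre of the orange patch in the bin shifted by about 10 px. I put both down to the arm blocking the view or to mask noise, and did not check further.
- **Other bystanders:** I did not measure these individually. The arm worked only inside and just above the tray, and the only forces I read were the two deliberate pushes.

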